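Fit the cone of a citrus press and hold it on its switch

TASK

The citrus press has been washed and must be put together and tried. First move the pulp selector on the strainer ring one notch on, from its front notch to the middle one, so that it clicks in; then put the loose reamer cone on the drive shaft, turning it until the splines mesh and it drops fully home, and push it down until the press-to-run switch gives way and is held well in. Finish while still holding the cone and pressing it down, and leave the other things standing where they are.

Things in the scene. Friction and masses are not known exactly. Their poses are not given: they have to be found in the camera images.
- juicer_axis (a point): the citrus press, fixed on the wooden board (top at z = 0.024) laid over the front burners: steel housing 144 mm across, black juice bowl on top (rim 108 mm above the board, 160 mm across), spout towards the robot, steel strainer in it (floor 78 mm above the board, 130 mm across). Point on its vertical axis at rim height; x away from the spout, z up. Turned up to 0.25 rad
- selector (a joint): angle of the strainer ring with the pulp selector, rad; grows anticlockwise from above (the fin, on the press's right side, goes away from the robot). Three sprung notches: -0.45 front (start), 0 middle, +0.45 back, each marked by a steel dot on the bowl rim, dots growing from front to back; stops at +-0.54. From notch to notch takes about 3 to 4 N at the fin
- selector_fin (a point): centre of the selector's upright black fin outside the bowl rim: 24 mm long radially, 10 mm thick, 26 mm tall (114 to 140 mm above the board), 100 mm from the press's axis. x radially outward, y anticlockwise (across the thickness), z up. Pinch it across its thickness or push its side
- shaft_top (a point): top of the grey drive shaft standing on the press's axis in the bowl, 122 mm above the board: four splines forming an upright cross 26 mm across, each 6 mm thick with rounded top, over 33 mm long. x and y run along the splines, z up. Stands at any angle; its gearbox holds it still up to 0.3 N m. It sinks with the switch
- switch (a joint): travel of the press-to-run switch, m: 0 up, 0.006 pushed down to its stop; pushing the shaft down takes 4 N to begin and 12 N at the stop
- reamer_mid (a point): centre, half-way up, of the loose grey reamer cone (70 to 130 g, 58 mm tall), upright on the board, foot 29 mm below this point; z up. Round lower part 36 mm high, 55 mm across at the foot, 53 mm above (grip there any way round, about 25 mm above the foot), ribbed dome above. Its four tall ribs run along x and y. Fully home this point lies 4 mm below the shaft's top
- reamer_hole (a point): mouth of the cross-shaped hole under the cone, on its axis, 8 mm above its foot. Slots 10 mm wide run along x and y (under the four tall ribs), 25 mm deep from this mouth, and fit over the shaft's splines; a quarter turn gives the same fit. Unmeshed, the cone stands with this mouth on the shaft's top, 25 mm higher than fully home
- tumbler: clear glass, 81 mm across, 91 mm tall; leave alone; origin at its foot
- honey: honey jar, 69 mm across, 112 mm tall; leave alone; origin at its foot
- salt: salt shaker, 44 mm across, 90 mm tall; leave alone; origin at its foot
- mug: mug, 84 mm across, 92 mm tall; leave alone; origin at its foot
- vanilla_bottle: little dropper bottle, 34 mm across, 102 mm tall; leave alone; origin at its foot
- bean_tin: flat tin, 75 mm across, 58 mm tall; leave alone; origin at its foot

How it is judged:
By the outcome, as a careful person would: the job done as asked, in the order asked, and still so for the second after the job is handed in, while the arm keeps its last pose, push and grip.
It also fails if it takes over 48 s, if anything falls off the work surface, if the arm or the gripper's body presses on something with over 40 N, if the wrist force passes 120 N, or if a joint passes its speed limit or range.

ROBOT

A 7-joint arm with a two-finger parallel gripper is mounted at the origin on a cart in front of the work surface, level with it; the furniture and walls round the work are solid. World frame = base frame: x ahead of the robot, y to its left, z up, the work surface at z = 0. Lengths are in m, angles in rad, forces in N, time in s.
With the tool pointing down it reaches from about 0.4 to 0.85 m from the base axis. Payload 4.5 kg.
Tool frame: the origin (TCP) lies midway between the tips of the shut fingers; the grasp point (between the pads) lies 19 mm behind it (bot.grip_point_offset is the z of the grasp point in the tool frame, in m); z points along the fingers, y is the line along which they close (so a half turn about z gives the same grasp; the last joint's range is limited). The gripper opens to 88 mm and grips with 3 to 60 N. Pads are 18 mm wide; open, the fingers measure 123 mm over their backs; the gripper's body (75 mm by 187 mm) begins 45 mm behind the grasp point.
Start: joints at [1.352, 0.689, -0.195, 1.565, 0.157, 0.902, -0.215], TCP at [0.156, -0.605, 0.239] pointing down, gripper open.
Joint ranges: [-3.01, 3.01], [-0.46, 2.08], [-1.47, 1.51], [0.13, 2.56], [-1, 4.14], [0.04, 2.09], [-2.66, 2.66]. Speed limits (rad/s): [2.57, 2.57, 3.14, 3.14, 3.14, 3.14, 3.14].

INTERFACE

Orientations are given as [roll, pitch, yaw] about the fixed x, y, z axes, in that order (R = Rz(yaw) Ry(pitch) Rx(roll)).
In Python, from station import bot, eyes, ticket gives the robot as it stands. The module is installed in compiled form; this text tells all that it offers.
- The arm moves only by the tool send_rows, never from a script. Its argument "plan" is a list of rows, each a list of 5 numbers: the opening, from 0 (shut) to 1 (fully open), then the shift along the tool's x, y, z in m, then the turn about the tool's z in degrees. In form: [[grip, x, y, z, spin], ...]. A call has 1 to 12 rows; each row is the pose to reach, as a shift and turn from the pose commanded when the call began, along the tool's axes at that moment; what a row does not reach only later rows make up. A row lasts 1/10 s, in which the tool goes at most 50 mm and 8.59 degrees, less where a joint would pass 70% of its speed; a pose out of reach is approached as far as the arm can. A call with a gripper value outside its range is refused whole. The fingers move at their own pace and stop on an object; "grip_force" is the grip in N (left out, the last holds). Time passes only in rows, so rows that repeat a pose let the fingers close. It gives the time, the measured TCP pose, the force, the opening and the grip force at its end, in the units of the state.
- bot.sense(): the state, without advancing time (a new reading comes with each control period).
- eyes.camera(name): name is "scene" or "side" or "wrist"; returns a dict with "color" (480x640x3 uint8, red, green, blue), "camera_matrix" (3x3 intrinsics, pixels), "k1" (the pictures are not rectified: a ray, as slopes to the right and down, at radius r is drawn at 1 + k1 r^2 times it, then the intrinsics apply), "R" (3x3) and "t" (3): a world point X has camera coordinates R X + t. Camera axes: x right, y down, z forward; pixel columns grow to the right and rows downward; lengths in m; the calibration is good to about 2 mm. A picture is of the moment at which its call begins. There is no depth.
- ticket.hand_in(): hands the job in; it is judged then, once.
The state is a dict: "t": time; "joint_positions": joint angles; "qd": joint speeds; "effort": joint torques, N m; "ee_pos": TCP position; "eef_rot": TCP orientation; "contact_force": force on the tool from outside, world axes, zero at the start; "ft_torque": the same for the moment, N m; "finger_gap": finger opening in m; "grip_force": force on a finger pad.
Only numpy, scipy, OpenCV 4.12 (cv2) and the standard library are available. Lean on these libraries where they do the work, as an engineer would, in place of code of your own. Each camera call takes 0.05 s, during which the arm holds its last target. There are 200 camera calls.

## Working session

There is one attempt and no reset: what is moved stays moved. The work goes in short steps, Python scripts to look and compute and a tool call to move; the robot and the scene stay as the last step left them, time stands still between calls to the robot, and variables do not carry over. Pictures are saved under pics/ and viewed, at most 10 in all, crops included, and the job is handed in when it is done.

Besides the shell and the picture viewer there is one more tool, called after "Request:" as name(argument=value, ...) on one line, values as JSON. send_rows: Moves the arm, as the interface text tells. Its arguments: {"type":"object","properties":{"plan":{"type":"array"},"grip_force":{"type":"number"}},"required":["plan"]}

```bash
mkdir -p pics
cat > h.py <<'E'
import numpy as np, cv2
from station import bot, eyes, ticket
from scipy.spatial.transform import Rotation as Ro
def snap(n):
    c=eyes.camera(n); return c
def ray(c,u,v):
    K=np.array(c['camera_matrix']);k=c['k1']
    d=np.array([(u-K[0,2])/K[0,0],(v-K[1,2])/K[1,1]]);s=d.copy()
    for _ in range(20): s=d/(1+k*(s@s))
    R=np.array(c['R']);t=np.array(c['t'])
    w=R.T@np.array([s[0],s[1],1]);return -R.T@t,w/np.linalg.norm(w)
def onz(c,u,v,z):
    o,w=ray(c,u,v);return o+w*(z-o[2])/w[2]
def proj(c,X):
    K=np.array(c['camera_matrix']);p=np.array(c['R'])@np.array(X)+np.array(c['t'])
    s=p[:2]/p[2];s=s*(1+c['k1']*(s@s));return K[0,0]*s[0]+K[0,2],K[1,1]*s[1]+K[1,2]
def save(c,n): cv2.imwrite(f'pics/{n}.png',c['color'][:,:,::-1])
E
python3 - <<'E'
from h import *
import pickle
for n in ['scene','side','wrist']:
    c=snap(n);save(c,n+'0');pickle.dump(c,open(n+'0.pkl','wb'));print(n,-np.array(c['R']).T@c['t'],np.array(c['R'])[2])
print(bot.sense(),bot.grip_point_offset)
E
```

```text
scene [0.0508408  0.44719632 0.66444421] [ 0.60661498 -0.5009394  -0.61731514]
side [ 0.34598977 -0.66950636  0.72071432] [ 0.25677492  0.73924026 -0.62256765]
wrist [ 0.23249417 -0.58593973  0.38456789] [-0.29198748 -0.07565834 -0.95342494]
{'t': 0.15, 'joint_positions': array([ 1.35179553,  0.68980024, -0.19452368,  1.56605333,  0.15727301,
        0.90252064, -0.21508845]), 'qd': array([-8.42525848e-05, -3.78790661e-03,  3.07215091e-04, -3.17248157e-03,
       -1.19612615e-03, -1.81744766e-05,  1.25903092e-03]), 'effort': array([-1.50747241e-03, -5.27863133e+01, -1.26821581e+00, -1.53585380e+01,
       -5.24541002e-02,  3.91686335e-03,  1.11018526e-04]), 'ee_pos': array([ 0.15617592, -0.60469104,  0.23810242]), 'eef_rot': array([-3.14019964e+00,  8.42542121e-05,  2.52851790e-01]), 'contact_force': array([ 0.27856962, -0.36340115, -0.1303635 ]), 'ft_torque': array([-0.01701311, -0.04852674, -0.00825547]), 'grip_force': 0.0, 'finger_gap': 0.08834504277149188} -0.0187
```

View pics/scene0.png

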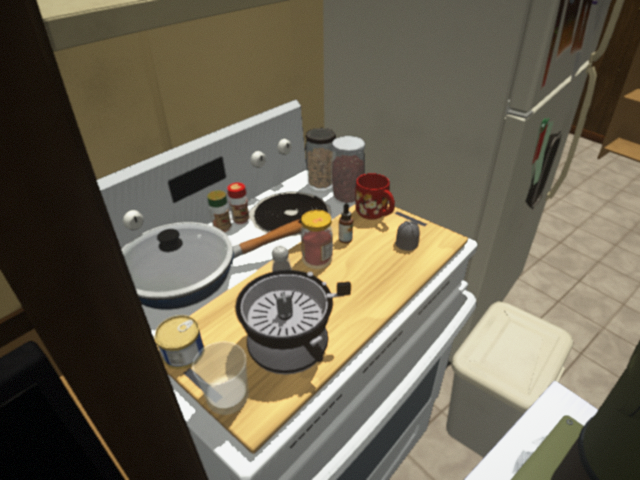

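View pics/side0.png

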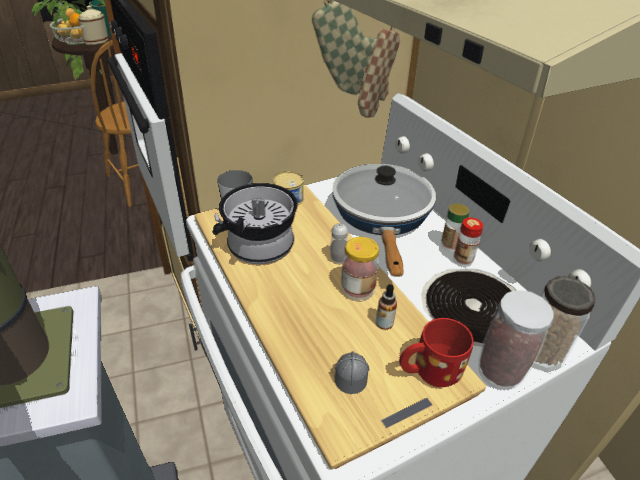

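Scene view: the press is at (285,300), its fin at (344,289) and the reamer at (407,236). Side view: the press is at (258,205), the fin at (220,228) and the reamer at (352,372). I'll take enlarged crops for measurement.

Run:
```python
from h import *
import pickle
S,D=[pickle.load(open(n+'0.pkl','rb')) for n in('scene','side')]
def crop(c,x,y,w,h,f): return cv2.resize(c['color'][y:y+h,x:x+w,::-1],(w*f,h*f),interpolation=cv2.INTER_CUBIC)
a=np.hstack([crop(S,230,255,130,100,3),crop(D,205,170,130,100,3)])
b=np.hstack([crop(S,375,200,65,60,6),crop(D,320,335,65,60,6)])
b=b[:, :780];im=np.vstack([a[:300],b[:300]]);cv2.imwrite('pics/c1.png',im);print(im.shape)
for c,u,v,z in[(S,285,297,.132),(D,258,208,.132),(S,344,289,.151),(D,220,228,.151),(S,407,245,.03),(D,352,382,.03)]:print(onz(c,u,v,z))
```

```text
(600, 780, 3)
[0.51149767 0.15042022 0.132     ]
[0.50030523 0.14761682 0.132     ]
[0.4466386  0.07551382 0.151     ]
[0.41230488 0.07881359 0.151     ]
[ 0.55413869 -0.2204852   0.03      ]
[ 0.56332466 -0.23723196  0.03      ]
```

View pics/c1.png

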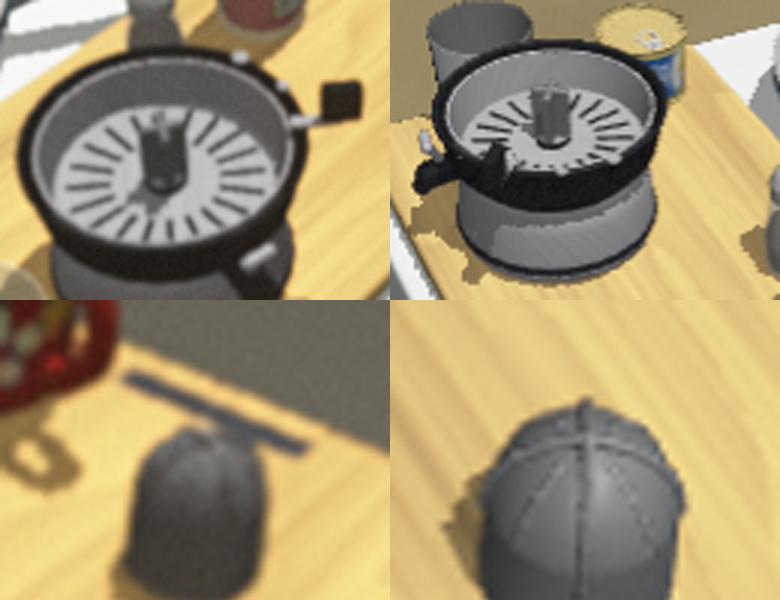

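The crop shows the shaft cross at crop (165,120) in the scene view and (550,95) in the side view. The fin is at scene (344,289) and side about (238,226), and the reamer's rib cross sits at crop (585,440). I'll move towards the reamer at height and refine with the wrist camera.

Request:
send_rows(plan=[[1,0.04,-0.03,-0.02,0],[1,0.08,-0.06,-0.05,0],[1,0.12,-0.08,-0.08,0],[1,0.16,-0.11,-0.1,0],[1,0.2,-0.14,-0.11,0],[1,0.24,-0.17,-0.11,0],[1,0.28,-0.2,-0.11,0],[1,0.32,-0.23,-0.11,0],[1,0.36,-0.26,-0.11,0],[1,0.41,-0.29,-0.11,0],[1,0.41,-0.29,-0.11,0],[1,0.41,-0.29,-0.11,0]])

```text
t: 1.35
ee_pos: [0.4838, -0.2168, 0.3486]
eef_rot: [-3.139, -0.002, 0.262]
contact_force: [-0.3, 0.3, -0.1]
finger_gap: 0.0883
grip_force: 0.0
```

Run:
```python
from h import *
import pickle
c=snap('wrist');save(c,'w1');pickle.dump(c,open('w1.pkl','wb'))
s=bot.sense();print(s['t'],s['ee_pos'],s['eef_rot'],s['joint_positions'])
print(proj(c,[.558,-.228,.053]),proj(c,[.506,.149,.132]))
```

```text
1.4 [ 0.48173529 -0.2198201   0.34842141] [-3.14080246e+00  8.16014789e-07  2.57431234e-01] [ 0.5082942   0.44061057 -0.258187    1.69281595  0.12695253  1.02502414
 -1.10573861]
(np.float64(347.0200740007166), np.float64(130.0084213070284)) (np.float64(-58.992522763597265), np.float64(78.90909706164587))
```

View pics/w1.png

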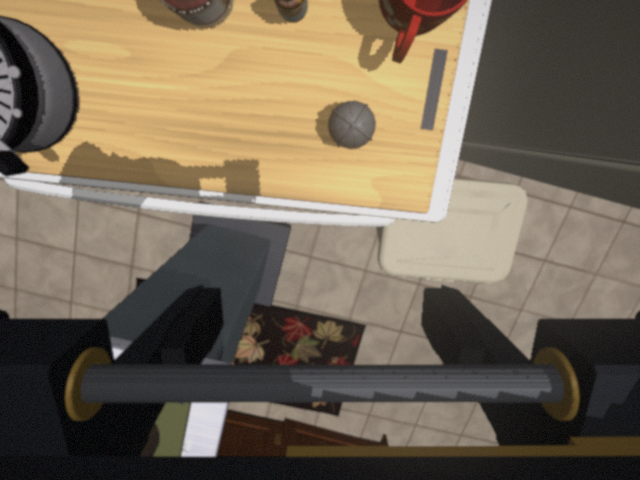

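The reamer is at (352,124) in the wrist view, with faint ribs; the press is at the left edge. Next I move over the fin and press, turned to the fin's radial line.

Request:
send_rows(plan=[[1,0.0,-0.03,0.0,-6],[1,0.01,-0.07,0.01,-14],[1,0.02,-0.11,0.02,-22],[1,0.03,-0.15,0.03,-30],[1,0.04,-0.19,0.04,-36],[1,0.04,-0.23,0.05,-36],[1,0.04,-0.27,0.05,-36],[1,0.04,-0.295,0.05,-36],[1,0.04,-0.295,0.05,-36],[1,0.04,-0.295,0.05,-36]])

```text
t: 2.4
ee_pos: [0.4457, 0.0719, 0.2986]
eef_rot: [3.141, 0.001, 0.879]
contact_force: [-0.5, -1.1, 0.1]
finger_gap: 0.0879
grip_force: 0.0
```

Run:
```python
from h import *
import pickle
c=snap('wrist');save(c,'w2');pickle.dump(c,open('w2.pkl','wb'))
s=bot.sense();print(s['t'],s['ee_pos'],s['eef_rot'],s['joint_positions'])
w=pickle.load(open('w1.pkl','rb'));im=w['color'][80:170,300:400].astype(int)
m=((im.max(2)-im.min(2))<30).astype(np.uint8)
n,l,st,ce=cv2.connectedComponentsWithStats(m);i=1+np.argmax(st[1:,4]);print(st[i],ce[i]+[300,80])
for z in(.045,.06):print(onz(w,*(ce[i]+[300,80]),z))
```

```text
2.45 [0.44589466 0.0713916  0.29858054] [3.14062373e+00 1.53273916e-03 8.77871696e-01] [ 0.05544254  0.4032615  -0.45626845  1.97260576  0.24123192  0.81877261
 -1.22819145]
[  29   22   46   46 1644] [351.4093674  124.20863747]
[ 0.56554726 -0.2316849   0.045     ]
[ 0.56535127 -0.23055129  0.06      ]
```

View pics/w2.png

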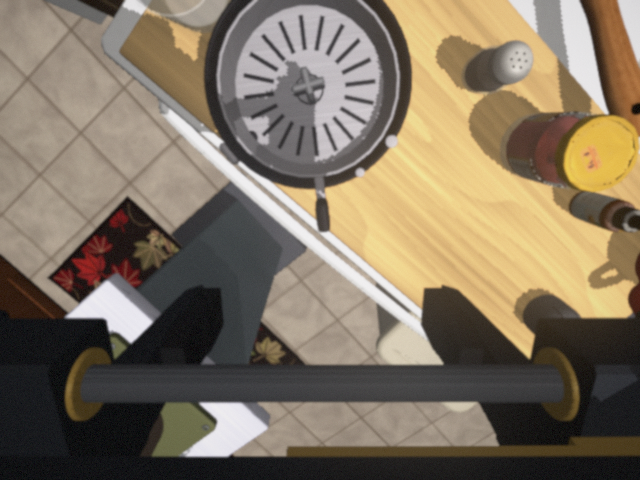

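The wrist view shows the shaft cross at (309,86), the fin at (323,212) on its steel arm, and rim dots at (360,172) and (391,141). I'll measure from these.

Run:
```python
from h import *
import pickle
c=pickle.load(open('w2.pkl','rb'));S,D=[pickle.load(open(n+'0.pkl','rb')) for n in('scene','side')]
im=c['color']
ax=onz(c,309,86,.146)
d1=onz(c,360,172,.132);d2=onz(c,391,141,.132);f=onz(c,323,212,.151)
for n,p in(('shaft',ax),('d1',d1),('d2',d2),('fin',f)):
    v=p-ax;print(n,p.round(4),np.hypot(*v[:2]).round(4),np.arctan2(v[1],v[0]).round(3))
for n,u,v in(('sc',S,None),('sd',D,None)): print(n,proj(u,ax),proj(u,f))
# dark bowl rim ellipse -> world circle
g=im.max(2); m=((g<70)).astype(np.uint8); m[192:]=0
n,l,st,ce=cv2.connectedComponentsWithStats(m);i=1+np.argmax(st[1:,4])
ct=cv2.findContours((l==i).astype(np.uint8),0,1)[0];ct=max(ct,key=len)[:,0]
P=np.array([onz(c,u,v,.132)[:2] for u,v in ct if v>3])
from scipy.optimize import least_squares
r=least_squares(lambda q:np.hypot(*(P-q[:2]).T)-q[2],[.51,.15,.08],loss='soft_l1',f_scale=.001);print('rim',r.x)
a=cv2.resize(im[60:115,280:340,::-1],None,fx=6,fy=6,interpolation=cv2.INTER_CUBIC)
b=cv2.resize(im[165:245,280:370,::-1],None,fx=4,fy=4,interpolation=cv2.INTER_CUBIC)
w=pickle.load(open('w1.pkl','rb'))['color']
e=cv2.resize(w[95:155,322:382,::-1],None,fx=4,fy=4,interpolation=cv2.INTER_CUBIC)
e=cv2.normalize(e,None,0,255,cv2.NORM_MINMAX);e=cv2.convertScaleAbs(e,alpha=1.8)
o=np.zeros((580,730,3),np.uint8);o[:330,:360]=a;o[:320,365:725]=b;o[335:575,:240]=e;cv2.imwrite('pics/c2.png',o)
```

```text
shaft [0.5046 0.1559 0.146 ] 0.0 0.0
d1 [0.4946 0.0782 0.132 ] 0.0784 -1.699
d2 [0.5298 0.082  0.132 ] 0.0781 -1.242
fin [0.4514 0.075  0.151 ] 0.0968 -2.152
sc (np.float64(284.27205803100696), np.float64(294.6832682665938)) (np.float64(342.29131707468116), np.float64(287.37397983601704))
sd (np.float64(258.7546032797135), np.float64(199.82945156344022)) (np.float64(240.8171640179735), np.float64(225.47756218217594))
rim [0.49793553 0.15871022 0.07277384]
```

View pics/c2.png

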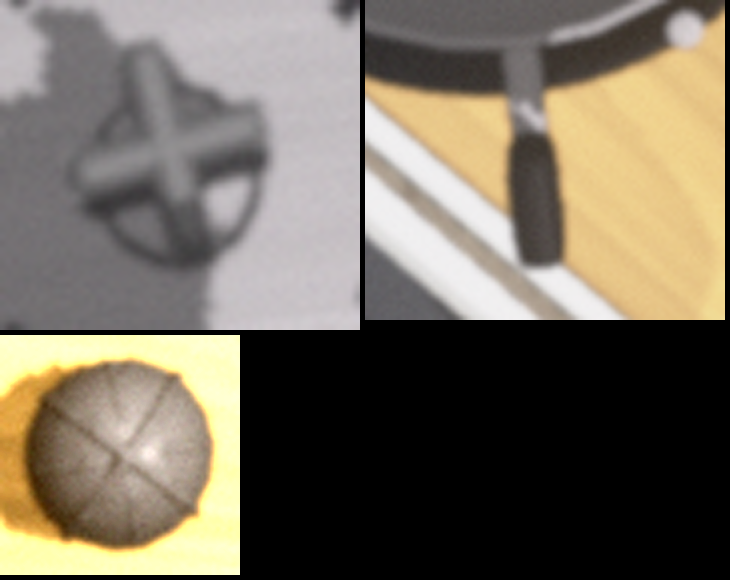

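Rim dots, fin and axis agree: the front notch is at -2.15 rad, the middle at -1.70 rad, and the shaft axis at (0.5045, 0.156). Now I descend on the fin and pinch it.

Request:
send_rows(grip_force=12, plan=[[0.5,0.003,0.002,0.02,-6.4],[0.5,0.003,0.002,0.06,-6.4],[0.5,0.003,0.002,0.1,-6.4],[0.5,0.003,0.002,0.13,-6.4],[0.5,0.003,0.002,0.15,-6.4],[0.5,0.003,0.002,0.164,-6.4],[0.5,0.003,0.002,0.164,-6.4],[0.5,0.003,0.002,0.164,-6.4]])

```text
t: 3.25
ee_pos: [0.4496, 0.0733, 0.1348]
eef_rot: [3.141, 0.001, 0.99]
contact_force: [0.6, 0.9, -0.4]
finger_gap: 0.0439
grip_force: 0.0
```

Run:
```python
from h import *
import pickle
c=snap('wrist');s=bot.sense();print(s['t'],s['ee_pos'],s['eef_rot'],s['contact_force'],s['finger_gap'])
cv2.imwrite('pics/w3.png',c['color'][100:400,100:540,::-1])
def ang(c,a,b,z):
    d=onz(c,*b,z)-onz(c,*a,z);return np.arctan2(d[1],d[0])
w2=pickle.load(open('w2.pkl','rb'));w1=pickle.load(open('w1.pkl','rb'))
q=lambda x,y:(280+x/6,60+y/6)
print('shaft',[np.degrees(ang(w2,q(*a),q(*b),.146))%90 for a,b in(((85,170),(255,120)),((147,50),(190,235)))])
r=lambda x,y:(322+x/4,95+(y-335)/4)
print('ream',[np.degrees(ang(w1,r(*a),r(*b),.06))%90 for a,b in(((45,400),(195,512)),((180,378),(65,540)))])
```

```text
3.3 [0.44984374 0.07376011 0.13521184] [ 3.14047388e+00 -1.79113520e-04  9.90738702e-01] [-0.37419763 -1.00430638  0.63799764] 0.04426681195402469
shaft [np.float64(65.62372638981697), np.float64(63.837374513078174)]
ream [np.float64(69.88973211842264), np.float64(69.40310182943733)]
```

View pics/w3.png

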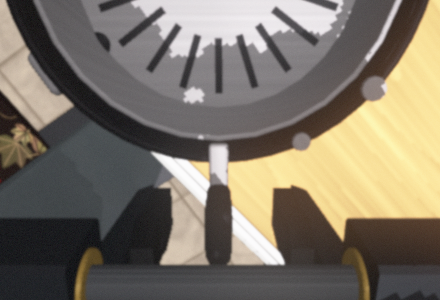

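The fin is centred between the fingers. I close on it, then follow the arc to the middle notch (25.8°).

Request:
send_rows(grip_force=15, plan=[[0,0,0,0,0],[0,0,0,0,0],[0,0,0,0,0],[0,0.0002,0.0069,0,-4],[0,0.001,0.0138,0,-8],[0,0.0022,0.0206,0,-12],[0,0.0038,0.0273,0,-16],[0,0.006,0.0339,0,-20],[0,0.0086,0.0403,0,-24],[0,0.01,0.0432,0,-25.9],[0,0.01,0.0432,0,-25.9],[0,0.01,0.0432,0,-25.9]])

```text
t: 4.5
ee_pos: [0.491, 0.0595, 0.1349]
eef_rot: [3.141, 0.0, 1.444]
contact_force: [0.6, -0.3, 1.5]
finger_gap: 0.0101
grip_force: 15.0
```

Run:
```python
from h import *
s=bot.sense();p=s['ee_pos'];print(s['t'],p,s['eef_rot'],s['contact_force'],s['finger_gap'],np.arctan2(p[1]-.156,p[0]-.5045))
```

```text
4.5 [0.49096883 0.05949125 0.134911  ] [3.14089063e+00 1.70688204e-04 1.44385189e+00] [ 0.61704898 -0.31317009  1.49822285] 0.010126894202227944 -1.7100949131302836
```

Request:
send_rows(plan=[[0.5,0,0,0,0],[0.5,0,0,0,0],[0.5,0,0,0,0],[0.5,0,0,-0.03,0],[0.7,0,0,-0.07,0],[1,0,0,-0.11,0],[1,0,0,-0.15,0],[1,0,0,-0.15,0],[1,0,0,-0.15,0]])

```text
t: 5.4
ee_pos: [0.491, 0.0595, 0.2852]
eef_rot: [3.14, 0.0, 1.444]
contact_force: [0.0, 0.4, 0.4]
finger_gap: 0.0796
grip_force: 0.0
```

Run:
```python
from h import *
import pickle
c=snap('wrist');pickle.dump(c,open('w4.pkl','wb'));s=bot.sense();print(s['t'],s['ee_pos'],s['eef_rot'],s['joint_positions'])
cv2.imwrite('pics/w4.png',c['color'][:320,150:550,::-1])
```

```text
5.45 [0.49025993 0.0591902  0.28412684] [-3.14077812e+00  9.51570357e-04  1.44460282e+00] [ 0.20539402  0.51375324 -0.64927304  1.87772778  0.39554278  0.88236618
 -0.76458902]
```

View pics/w4.png

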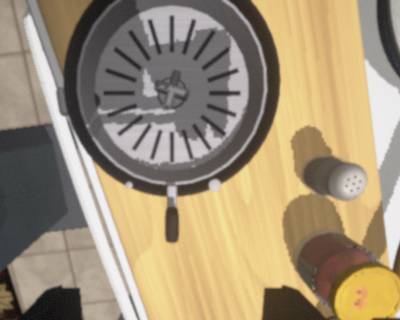

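The fin stands midway between the front dot (129,185) and the back dot (214,185), on the middle notch. Next is the reamer, so I check the clearances and get a second estimate of the shaft.

Run:
```python
from h import *
import pickle
c=pickle.load(open('w4.pkl','rb'));w1=pickle.load(open('w1.pkl','rb'));D=pickle.load(open('side0.pkl','rb'));S=pickle.load(open('scene0.pkl','rb'))
print('shaft',onz(c,322,92,.146))
print('rim dots mid',onz(c,279,185,.132),onz(c,364,185,.132))
for n,u,v,z in(('mughandle',403,365,.07),('mugtop',446,340,.116),('bottletop',389,288,.126)):print(n,onz(D,u,v,z))
print('mugtop S',onz(S,373,183,.116),'handle S',onz(S,391,203,.07),'handle w1',onz(w1,401,55,.07))
print('reamer apex',onz(w1,322+118/4,95+120/4,.082),onz(S,375+205/6,200+(435-300)/6,.082),onz(D,320+195/6,335+140/6,.082))
```

```text
shaft [0.50435713 0.1552741  0.146     ]
rim dots mid [0.46082359 0.0904115  0.132     ] [0.52955218 0.08166346 0.132     ]
mughandle [ 0.64080681 -0.25756891  0.07      ]
mugtop [ 0.70606785 -0.26458283  0.116     ]
bottletop [ 0.66310821 -0.13946303  0.126     ]
mugtop S [ 0.70337402 -0.25252628  0.116     ] handle S [ 0.66037731 -0.27547259  0.07      ] handle w1 [ 0.64527759 -0.26040558  0.07      ]
reamer apex [ 0.56430982 -0.22921107  0.082     ] [ 0.5651515 -0.2320578  0.082    ] [ 0.56398536 -0.22832047  0.082     ]
```

Request:
send_rows(plan=[[1,-0.01,0.01,0,8],[1,-0.04,0.02,0,16],[1,-0.075,0.03,0,24],[1,-0.11,0.045,0,32],[1,-0.145,0.06,0.01,40],[1,-0.18,0.075,0.02,48],[1,-0.215,0.09,0.03,56],[1,-0.25,0.1,0.04,64],[1,-0.278,0.11,0.05,72],[1,-0.278,0.11,0.06,74.2],[1,-0.278,0.11,0.06,74.2],[1,-0.278,0.11,0.06,74.2]])

```text
t: 6.65
ee_pos: [0.5643, -0.2287, 0.2234]
eef_rot: [-3.14, 0.003, 0.152]
contact_force: [0.7, -0.2, 0.1]
finger_gap: 0.0881
grip_force: 0.0
```

Run:
```python
from h import *
import pickle
c=snap('wrist');pickle.dump(c,open('w5.pkl','wb'));s=bot.sense();print(s['t'],s['ee_pos'],s['eef_rot'],s['joint_positions'])
u,v=map(int,proj(c,[.565,-.23,.055]));print(u,v)
x0,y0=max(u-70,0),max(v-70,0)
im=c['color'][y0:v+70,x0:u+70].astype(int)
m=((im.max(2)-im.min(2))<30).astype(np.uint8)
n,l,st,ce=cv2.connectedComponentsWithStats(m)
i=l[v-y0,u-x0];print(st[i],ce[i]+[x0,y0])
for z in(.045,.055):print(onz(c,*(ce[i]+[x0,y0]),z))
save(c,'w5')
e=c['color'][y0:v+70,x0:u+70,::-1];cv2.imwrite('pics/w5c.png',cv2.convertScaleAbs(cv2.resize(e,None,fx=4,fy=4,interpolation=cv2.INTER_CUBIC),alpha=1.5));print(x0,y0)
```

```text
6.7 [ 0.56483056 -0.22861692  0.22414373] [-3.14037950e+00  1.17275037e-03  1.52654101e-01] [ 0.44887337  0.68915111 -0.24722915  1.62754547  0.20734152  0.85232378
 -1.29949304]
322 213
[  42   36   59   64 3000] [323.16033333 211.14266667]
[ 0.56477188 -0.23099296  0.045     ]
[ 0.56716803 -0.23058388  0.055     ]
252 143
```

View pics/w5c.png

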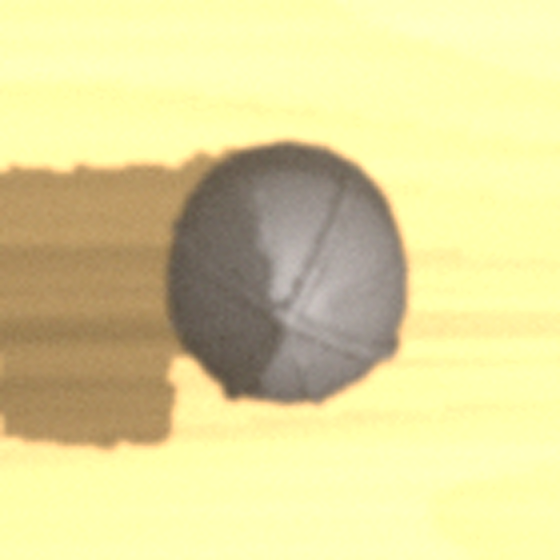

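Top view of the reamer: apex at crop (285,318), tall rib ends near (345,182), (388,352), (235,390) and (185,250).

Run:
```python
from h import *
import pickle
c=pickle.load(open('w5.pkl','rb'))
q=lambda x,y:(252+x/4,143+y/4)
print(onz(c,*q(285,318),.082))
for a,b in(((235,390),(345,182)),((185,250),(388,352))):
    A,B=onz(c,*q(*a),.06),onz(c,*q(*b),.06);d=B-A;print(np.degrees(np.arctan2(d[1],d[0]))%90,(A+B)/2,np.hypot(*d[:2]))
```

```text
[ 0.56434222 -0.23099056  0.082     ]
71.64067688040589 [ 0.56505973 -0.23179813  0.06      ] 0.05195109992437528
71.31730534049916 [ 0.56209526 -0.23199775  0.06      ] 0.04957009387924488
```

Request:
send_rows(grip_force=20, plan=[[1,0,0.001,0.03,0],[1,0,0.001,0.07,0],[1,0,0.001,0.11,0],[1,0,0.001,0.14,0],[1,0,0.001,0.165,0],[1,0,0.001,0.185,0],[1,0,0.001,0.193,0],[1,0,0.001,0.193,0]])

```text
t: 7.5
ee_pos: [0.565, -0.2301, 0.0312]
eef_rot: [-3.141, 0.001, 0.151]
contact_force: [0.5, 0.9, 0.6]
finger_gap: 0.088
grip_force: 0.0
```

Request:
send_rows(grip_force=25, plan=[[0,0,0,0,0],[0,0,0,0,0],[0,0,0,0,0],[0,0,0,0,0],[0,0,0,-0.02,0],[0,0,0,-0.06,0],[0,0,0,-0.1,0],[0,0,0,-0.14,0],[0,0,0,-0.17,0],[0,0,0,-0.17,0]])

```text
t: 8.5
ee_pos: [0.5679, -0.2318, 0.2066]
eef_rot: [3.137, -0.008, 0.149]
contact_force: [0.1, -0.3, -0.9]
finger_gap: 0.0527
grip_force: 25.0
```

Run:
```python
from h import *
s=bot.sense();print(s['t'],s['ee_pos'],s['eef_rot'],s['contact_force'],s['finger_gap'],s['grip_force'])
```

```text
8.5 [ 0.56794    -0.23183915  0.20655524] [ 3.13739011 -0.00836706  0.14941016] [ 0.14357919 -0.2583055  -0.90929497] 0.052715184689378004 24.976200339024217
```

The cone is held (gap 52.7 mm). Now I move over the shaft and turn about 6° clockwise.

Request:
send_rows(plan=[[0,0,-0.02,0,0],[0,0,-0.055,0,0],[0,0,-0.095,0,0],[0,0,-0.135,0,1],[0,0,-0.175,0,2],[0,0,-0.215,0,3],[0,-0.001,-0.255,0,4],[0,-0.002,-0.295,0,5],[0,-0.002,-0.335,0,6],[0,-0.002,-0.37,0,6],[0,-0.002,-0.391,0,6],[0,-0.002,-0.391,0,6]])

```text
t: 9.7
ee_pos: [0.5034, 0.1595, 0.201]
eef_rot: [-3.14, 0.001, 0.052]
contact_force: [-0.4, -0.3, -0.8]
finger_gap: 0.0531
grip_force: 25.0
```

Request:
send_rows(plan=[[0,0,0,0,0],[0,0,0,0,0],[0,0,0,0,0]])

```text
t: 10.0
ee_pos: [0.5051, 0.1534, 0.2015]
eef_rot: [3.14, 0.0, 0.042]
contact_force: [0.9, -0.2, -0.6]
finger_gap: 0.0528
grip_force: 25.0
```

Run:
```python
from h import *
s=bot.sense();p=s['ee_pos'];print(s['t'],p,s['eef_rot'],s['contact_force'],s['joint_positions'])
y=s['eef_rot'][2];d=np.array([.5044,.1557])-p[:2];print(d@[np.cos(y),np.sin(y)],d@[np.sin(y),-np.cos(y)])
```

```text
10.0 [0.50507364 0.15335467 0.20150749] [3.14038390e+00 3.58738498e-04 4.22122946e-02] [ 0.88108595 -0.23441271 -0.60218462] [-0.29462441  0.61518811 -0.14204364  1.89904897  0.13938084  0.63754546
 -2.05179143]
-0.0005740692333573409 -0.002371669501692003
```

Request:
send_rows(plan=[[0,-0.001,-0.001,0.02,0],[0,-0.001,-0.001,0.04,0],[0,-0.001,-0.001,0.048,0],[0,-0.001,-0.001,0.048,0],[0,-0.001,-0.001,0.048,0]])

```text
t: 10.5
ee_pos: [0.5042, 0.156, 0.1541]
eef_rot: [3.142, -0.001, 0.044]
contact_force: [-0.7, 0.3, -0.0]
finger_gap: 0.0524
grip_force: 25.0
```

Run:
```python
from h import *
for i in range(4):
    eyes.camera('wrist');s=bot.sense();p=s['ee_pos'];print(s['t'],p,s['eef_rot'][2],s['contact_force'])
```

```text
10.55 [0.50431507 0.15605773 0.15431062] 0.044506184736957666 [-0.59756944  1.02837336 -0.63162249]
10.6 [0.50431703 0.15615445 0.15438911] 0.04469298746526018 [ 0.46915168 -0.47046859 -0.14973841]
10.65 [0.50429136 0.15619347 0.15438513] 0.04469790967765319 [ 0.52472299 -0.3765356  -1.33545807]
10.7 [0.50417039 0.15621562 0.15428088] 0.04483736349683598 [-1.13268676 -0.48342853 -1.10277494]
```

Request:
send_rows(plan=[[0,0,0,0.005,0],[0,0,0,0.009,0],[0,0,0,0.012,0],[0,0,0,0.015,0],[0,0,0,0.016,0],[0,0,0,0.016,0]])

```text
t: 11.3
ee_pos: [0.5034, 0.1569, 0.1373]
eef_rot: [-3.141, 0.001, 0.046]
contact_force: [-1.8, 4.1, -3.3]
finger_gap: 0.0525
grip_force: 25.0
```

It has passed the contact height by 8 mm, so the splines are meshing. I ease sideways along the side force and continue down.

Request:
send_rows(plan=[[0,-0.0005,-0.001,0.0,0],[0,-0.0005,-0.001,0.004,0],[0,-0.0005,-0.001,0.008,0],[0,-0.0005,-0.001,0.012,0],[0,-0.0005,-0.001,0.015,0],[0,-0.0005,-0.001,0.015,0],[0,-0.0005,-0.001,0.015,0]])

```text
t: 12.0
ee_pos: [0.5034, 0.1571, 0.1234]
eef_rot: [3.141, -0.001, 0.045]
contact_force: [-3.0, 2.0, 9.9]
finger_gap: 0.053
grip_force: 25.1
```

Run:
```python
from h import *
for i in range(4):
    eyes.camera('wrist');s=bot.sense();p=s['ee_pos'];print(s['t'],p,s['eef_rot'][2],s['contact_force'],s['ft_torque'])
```

```text
12.05 [0.50343374 0.15709737 0.12343086] 0.04485824804883132 [-3.71169411  0.76735858 10.08272155] [0.26118639 0.71494276 0.04556719]
12.1 [0.5034566  0.15712911 0.12344784] 0.04490222314242631 [-3.08319154  1.33418721 10.26903762] [0.30883054 0.68274344 0.06769524]
12.15 [0.50344548 0.15706263 0.12344086] 0.04487761092075848 [-2.90576689  1.00144317 10.5052982 ] [0.27709819 0.67628711 0.07239123]
12.2 [0.50342898 0.15708366 0.12345175] 0.04484222175373209 [-3.70792562  0.53936828  9.83359966] [0.26585195 0.70935649 0.02783188]
```

Request:
send_rows(grip_force=45, plan=[[0,-0.001,-0.0005,0.0,0],[0,-0.001,-0.0005,0.0,0],[0,-0.001,-0.0005,0.001,0],[0,-0.001,-0.0005,0.002,0],[0,-0.001,-0.0005,0.003,0],[0,-0.001,-0.0005,0.003,0]])

```text
t: 12.8
ee_pos: [0.5036, 0.1572, 0.1229]
eef_rot: [3.141, -0.004, 0.044]
contact_force: [-5.9, -2.1, 31.6]
finger_gap: 0.0522
grip_force: 45.4
```

Run:
```python
from h import *
import pickle
for n in('side','scene','wrist'):
    c=snap(n);pickle.dump(c,open(n+'9.pkl','wb'));s=bot.sense();p=s['ee_pos'];print(s['t'],p,s['contact_force'],s['ft_torque'])
a=lambda n,x,y,w,h,f:cv2.resize(pickle.load(open(n+'9.pkl','rb'))['color'][y:y+h,x:x+w,::-1],(w*f,h*f),interpolation=cv2.INTER_CUBIC)
cv2.imwrite('pics/c9.png',np.vstack([np.hstack([a('side',195,150,130,100,3),a('scene',225,240,130,100,3)]),a('wrist',125,120,390,150,2)[:, :780]]))
```

```text
12.85 [0.5035933  0.15720392 0.12288225] [-5.11181784 -1.83468156 31.65482244] [-0.14870909  1.23408893  0.03149076]
12.9 [0.50356956 0.15720222 0.12285319] [-6.85410378 -1.40003485 31.26770633] [-0.12648889  1.26162582  0.01880483]
12.95 [0.50356091 0.15719205 0.12288051] [-5.97454561 -1.61155256 32.2073308 ] [-0.16232192  1.30359386  0.03488533]
```

View pics/c9.png

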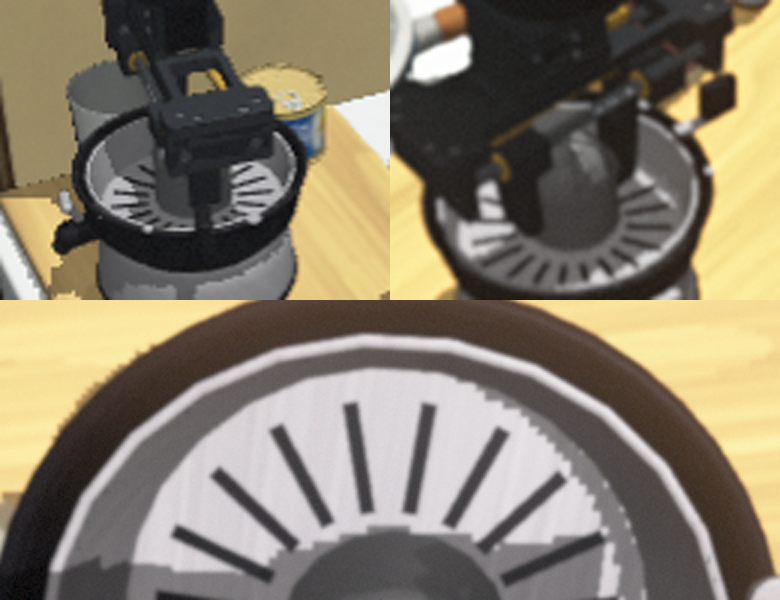

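The cone sits down in the bowl: its foot's front edge is at scene px about (285,323) and side px about (257,221), with the fingers clear of the strainer. I'll work out the foot's height from these edges.

Run:
```python
from h import *
import pickle
ax=np.array([.5042,.1562])
for n in('scene','side','wrist'):
    c=pickle.load(open(n+'9.pkl','rb'));cam=-np.array(c['R']).T@c['t']
    d=cam[:2]-ax;d/=np.linalg.norm(d)
    if n=='wrist': continue
    for z in(.102,.107,.110,.113,.116,.119,.125):
        print(n,z,np.round(proj(c,[*(ax+.0275*d),z]),1))
    u,v=proj(c,[*(ax+.0275*d),.107]);u=int(round(u));v=int(v)
    print(v-14,c['color'][v-14:v+12,u-2:u+3].mean((1,2)).astype(int))
S=pickle.load(open('scene9.pkl','rb'))
for a in(-2.15,-1.70):print(proj(S,[*(ax+.1*np.array([np.cos(a),np.sin(a)])),.151]))
```

```text
scene 0.102 [287.  325.3]
scene 0.107 [286.8 323.3]
scene 0.11 [286.7 322.1]
scene 0.113 [286.6 320.8]
scene 0.116 [286.5 319.6]
scene 0.119 [286.3 318.3]
scene 0.125 [286.1 315.8]
309 [ 61  59  61  59  62  61  63  62  62  62  61  61  60  65  82 100 107 107
 101  90  86  89  92  99 116 145]
side 0.102 [260.2 224.9]
side 0.107 [260.1 223. ]
side 0.11 [260.  221.8]
side 0.113 [259.9 220.7]
side 0.116 [259.8 219.5]
side 0.119 [259.8 218.3]
side 0.125 [259.6 216. ]
209 [31 31 31 31 30 32 32 34 32 35 42 46 45 50 62 61 63 76 28 24 22 24 23 24
 24 22]
(np.float64(344.1997494163988), np.float64(287.29961138424096))
(np.float64(334.62249803788757), np.float64(270.75045791650564))
```

Foot height of about 0.107 and a hard stop at TCP 0.123 both match home with the switch at its stop, with the cone about 9 mm lower in the hand than planned. As a check I ease up a few mm and look for the spring's 1.3 N/mm slope.

Request:
send_rows(plan=[[0,0,0,-0.002,0],[0,0,0,-0.004,0],[0,0,0,-0.0045,0],[0,0,0,-0.0045,0]])

```text
t: 13.35
ee_pos: [0.5034, 0.1572, 0.1251]
eef_rot: [3.141, -0.003, 0.044]
contact_force: [-1.3, -0.6, 9.0]
finger_gap: 0.0523
grip_force: 45.1
```

Request:
send_rows(plan=[[0,0,0,-0.001,0],[0,0,0,-0.0015,0],[0,0,0,-0.0015,0],[0,0,0,-0.0015,0]])

```text
t: 13.75
ee_pos: [0.5034, 0.1572, 0.1263]
eef_rot: [3.141, -0.002, 0.044]
contact_force: [-1.2, 0.2, 7.2]
finger_gap: 0.0523
grip_force: 45.1
```

Request:
send_rows(plan=[[0,0,0,-0.001,0],[0,0,0,-0.002,0],[0,0,0,-0.002,0],[0,0,0,-0.002,0]])

```text
t: 14.15
ee_pos: [0.5033, 0.1572, 0.1279]
eef_rot: [3.141, -0.002, 0.044]
contact_force: [1.8, -0.9, 4.9]
finger_gap: 0.0526
grip_force: 45.0
```

The slope is about 1.4 N/mm, the switch spring, with its upper end near TCP 0.1287. I press back in against the stop and settle there.

Request:
send_rows(plan=[[0,0,0,0.002,0],[0,0,0,0.004,0],[0,0,0,0.006,0],[0,0,0,0.0072,0],[0,0,0,0.0072,0],[0,0,0,0.0072,0],[0,0,0,0.0072,0]])

```text
t: 14.85
ee_pos: [0.5035, 0.1572, 0.123]
eef_rot: [3.141, -0.004, 0.044]
contact_force: [-3.7, -1.9, 26.1]
finger_gap: 0.0525
grip_force: 45.4
```

Run:
```python
from h import *
c=snap('scene');ax=np.array([.5042,.1562]);cam=-np.array(c['R']).T@c['t']
b=np.arctan2(*(cam[:2]-ax)[::-1])
for da in(-.8,-.5,-.25,0,.25,.5,.8):
    p=ax+.0275*np.array([np.cos(b+da),np.sin(b+da)])
    zs=np.arange(.090,.1301,.002);px=[proj(c,[*p,z]) for z in zs]
    print(da,[int(c['color'][int(round(v)),int(round(u))].mean()) for u,v in px])
s=bot.sense();print(s['t'],s['ee_pos'],s['contact_force'],s['grip_force'])
```

```text
-0.8 [81, 98, 108, 110, 110, 110, 109, 99, 79, 68, 68, 61, 47, 36, 28, 29, 29, 28, 28, 29, 27]
-0.5 [107, 107, 108, 107, 107, 112, 112, 107, 92, 73, 63, 63, 61, 60, 58, 63, 60, 60, 59, 62, 61]
-0.25 [60, 65, 65, 78, 100, 108, 107, 107, 99, 78, 66, 64, 61, 61, 64, 61, 61, 62, 65, 65, 63]
0 [102, 96, 96, 97, 102, 109, 108, 108, 103, 80, 66, 61, 60, 60, 60, 61, 62, 63, 61, 61, 61]
0.25 [94, 94, 101, 108, 108, 109, 109, 106, 93, 75, 63, 59, 59, 60, 62, 61, 59, 60, 60, 60, 62]
0.5 [67, 52, 75, 97, 97, 112, 111, 109, 91, 91, 65, 57, 57, 57, 57, 57, 57, 59, 55, 60, 57]
0.8 [93, 67, 67, 89, 100, 109, 107, 107, 101, 83, 64, 57, 57, 54, 53, 55, 56, 53, 53, 51, 57]
14.9 [0.50345897 0.15725202 0.122978  ] [-3.5221774  -1.66257429 26.75878938] 45.35645490714607
```

The foot edge reads z ≈ 0.1075 all round, which is home with the switch at its stop. The push is 26 N. I'm handing in.

```bash
python3 -c "
from station import ticket
print(ticket.hand_in())"
```

```text
the job is handed in; nothing more can be done
None
```

I moved the pulp selector to its middle notch, then set the cone on the shaft fully home. I handed the job in at about 15 s, still gripping the cone and pressing it with about 26 N on the switch's stop; no verdict came back.

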